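# Stroke the drinks trolley's curved dimmer up to full

### The arm

A 6-joint arm with a two-finger parallel gripper is mounted at the origin on the work surface. World frame = base frame: x ahead of the robot, y to its left, z up, the work surface at z = 0. Lengths are in mm, angles in rad, forces in N, time in s.
With the tool pointing down it reaches from about 275 to 1000 mm from the base axis. Payload 8.4 kg.
Tool frame: the origin (TCP) lies where the fingers leave the gripper's body, on its centre line; the fingertips stand 73 mm ahead of it and the grasp point (between the pads) lies 54 mm ahead of it (grip_point_offset is the distance from the TCP to the grasp point, in mm); z points along the fingers, y is the direction in which the jaws open and shut (so a half turn about z gives the same grasp; the last joint's range is limited). The gripper opens to 85 mm and grips with 20 to 120 N. Pads are 22 mm wide; open, the fingers measure 114 mm over their backs; the gripper's body (76 mm by 85 mm) begins 54 mm behind the grasp point. The pads swing forward as they close: fully open they stand 13 mm farther back than shut.
Start: joints at [1.3, 0.353, 1.633, -0, 1.155, -0.002], TCP at [165.983, 602.56, 303.881] pointing down, gripper open.
Joint ranges: [-2.63, 2.63], [-0.92, 2.1], [0.06, 2.66], [-1.3, 4.44], [0, 2.69], [-3.02, 3.02]. Speed limits (rad/s): [2.22, 2.22, 2.79, 3.14, 3.14, 3.14].

### API

Orientations are given as [roll, pitch, yaw] about the fixed x, y, z axes, in that order (R = Rz(yaw) Ry(pitch) Rx(roll)).
In Python, from rig import sense, grab_frame, sign_off, grip_point_offset gives the robot as it stands. The module is installed in compiled form; this text tells all that it offers.
- The arm moves only by the tool drive_tool, never from a script. Its argument "targets" is one flat list of numbers, 7 for each row, row after row: the shift along the tool's x, y, z in m, then the turn, a rotation vector about the tool's x, y, z in rad, then the opening, from 0 (shut) to 1 (fully open). In form: [tx, ty, tz, wx, wy, wz, grip, tx, ty, tz, wx, wy, wz, grip, ...]. A call has 1 to 12 rows; each row is the pose to reach, as a shift and turn from the pose commanded when the call began, along the tool's axes at that moment; what a row does not reach only later rows make up. A row lasts 1/12 s, in which the tool goes at most 41.7 mm and 7.16 degrees, less where a joint would pass 70% of its speed; a pose out of reach is approached as far as the arm can. A call with a gripper value outside its range is refused whole. The fingers move at their own pace and stop on an object; "force" is the grip in N (left out, the last holds). Time passes only in rows, so rows that repeat a pose let the fingers close. It gives the time, the measured TCP pose, the force and the opening at its end, in the units of the state.
- sense(): the state, without advancing time (a new reading comes with each control period).
- grab_frame(name): name is "scene" or "top" or "wrist"; returns a dict with "color" (400x640x3 uint8, blue, green, red), "vertical_fov" (degrees; the focal length in pixels is half the picture's height over the tangent of half this angle, whatever the lens; pixels are square), "cx", "cy" (the principal point, pixels), "world_from_camera" (4x4, takes a point from camera to world coordinates). Camera axes: x right, y down, z forward; pixel columns grow to the right and rows downward; lengths in mm; the calibration is good to about 2 mm. A picture is of the moment at which its call begins. There is no depth.
- sign_off(): hands the job in, once; it reports no verdict.
The state is a dict: "clock": time; "qpos": joint angles; "qvel": joint speeds; "joint_efforts": joint torques, N m; "eef_pos": TCP position; "tcp_rot": TCP orientation; "contact_force": force on the tool from outside, world axes, zero at the start; "wrist_torque": the same for the moment, N m; "opening": opening from 0.0 (shut) to 1.0 (fully open).
Only numpy, scipy, OpenCV 4.12 (cv2) and the standard library are available. Lean on these libraries where they do the work, as an engineer would, in place of code of your own. Each camera call takes 0.05 s, during which the arm holds its last target. There are 200 camera calls.

### The job

Turn the trolley's lights up to full: run a fingertip lightly along the curved black touch dimmer, pressing its six white dots down a little, one at a time, in order from the smallest to the largest. Finish with the fingertip still lightly holding the largest dot down (the program ends while holding it), and leave everything else on the trolley where it stands; pick nothing up.

Things in the scene. Friction and masses are not known exactly. Their poses are not given: they have to be found in the camera images.
- dimmer: Black crescent touch dimmer, plate 14 mm thick, fixed flat on the glass at any turn, 36 mm wide at the small-dot end, 52 mm at the large. Six white domed dots lie on an arc of radius 130 mm centred at x=-97.5 mm, y=0, at -60, -36, -12, 12, 36, 60 degrees from +x, small to large. Origin on the glass, 32.5 mm from the row's middle to the hollow side; z up, +x to the bulging side, +y to the large end.
- dot1_top (a point): Top centre of the first (smallest) dot: white dome 18 mm across, standing 6 mm above the plate (20 mm above the glass) when free; at x = -32.5, y = -112.6 mm in the dimmer's frame. It sinks with the dot.
- dot1 (a joint): How far dot 1 is pressed down, in m: 0 free, 0.005 fully down. Each dot has its own spring: it starts to give at 0.3 N, takes 3.3 N to go fully down, and springs back.
- dot2_top (a point): Top centre of the second dot: white dome 21 mm across, standing 6 mm above the plate (20 mm above the glass) when free; at x = 7.7, y = -76.4 mm in the dimmer's frame. It sinks with the dot.
- dot2 (a joint): How far dot 2 is pressed down, in m: 0 free, 0.005 fully down. Each dot has its own spring: it starts to give at 0.3 N, takes 3.3 N to go fully down, and springs back.
- dot3_top (a point): Top centre of the third dot: white dome 24 mm across, standing 6 mm above the plate (20 mm above the glass) when free; at x = 29.7, y = -27.0 mm in the dimmer's frame. It sinks with the dot.
- dot3 (a joint): How far dot 3 is pressed down, in m: 0 free, 0.005 fully down. Each dot has its own spring: it starts to give at 0.3 N, takes 3.3 N to go fully down, and springs back.
- dot4_top (a point): Top centre of the fourth dot: white dome 27 mm across, standing 6 mm above the plate (20 mm above the glass) when free; at x = 29.7, y = 27.0 mm in the dimmer's frame. It sinks with the dot.
- dot4 (a joint): How far dot 4 is pressed down, in m: 0 free, 0.005 fully down. Each dot has its own spring: it starts to give at 0.3 N, takes 3.3 N to go fully down, and springs back.
- dot5_top (a point): Top centre of the fifth dot: white dome 30 mm across, standing 6 mm above the plate (20 mm above the glass) when free; at x = 7.7, y = 76.4 mm in the dimmer's frame. It sinks with the dot.
- dot5 (a joint): How far dot 5 is pressed down, in m: 0 free, 0.005 fully down. Each dot has its own spring: it starts to give at 0.3 N, takes 3.3 N to go fully down, and springs back.
- dot6_top (a point): Top centre of the sixth (largest) dot: white dome 33 mm across, standing 6 mm above the plate (20 mm above the glass) when free; at x = -32.5, y = 112.6 mm in the dimmer's frame. It sinks with the dot.
- dot6 (a joint): How far dot 6 is pressed down, in m: 0 free, 0.005 fully down. Each dot has its own spring: it starts to give at 0.3 N, takes 3.3 N to go fully down, and springs back.
- jigger: Loose chrome jigger, double cone 70 mm tall, 42 mm across, standing in the hollow of the dimmer. Origin: centre of its underside.
- muddler: Loose wooden muddler lying on the glass, 205 mm long (along its y), 34 mm wide, 26 mm high, off the open side of the dimmer. Origin: under its middle.
- shaker: Loose stainless cocktail shaker, 215 mm tall, 88 mm across, standing to the left. Origin: centre of its underside.
- tumbler1: Loose clear tumbler, 90 mm tall, 80 mm across, standing to the right. Origin: centre of its underside.
- tumbler2: Loose clear tumbler like tumbler1.
- bitters: Loose small amber bottle with a yellow cap, 130 mm tall, 52 mm across, to the right. Origin: centre of its underside.
- bowl: Loose blue bowl, 150 mm across, 60 mm tall, to the left. Origin: centre of its underside.

How it is judged:
By the outcome, as a careful person would: the job done as asked, in the order asked, and still so for the second after the job is handed in, while the arm keeps its last pose, push and grip.
It also fails if it takes over 48 s, if anything falls off the work surface, if the arm or the gripper's body presses on something with over 40 N, if the wrist force passes 120 N, or if a joint passes its speed limit or range.

## Working session

There is one attempt and no reset: what is moved stays moved. The work goes in short steps, Python scripts to look and compute and a tool call to move; the robot and the scene stay as the last step left them, time stands still between calls to the robot, and variables do not carry over. Pictures are saved under pics/ and viewed, about 8 in all and at most 12, crops included, and the job is handed in when it is done.

Besides the shell and the picture viewer there is one more tool, called as name(argument=value, ...) on one line, values as JSON. drive_tool: Moves the arm, as the interface text tells. Its arguments: {"type":"object","properties":{"targets":{"type":"array"},"force":{"type":"number"}},"required":["targets"]}

```bash
mkdir -p pics
python3 - <<'E'
from rig import *
import cv2,numpy as np
for n in("top","scene"):
    f=grab_frame(n); cv2.imwrite(f"pics/{n}0.png",f["color"]); print(n,f["vertical_fov"],f["cx"],f["cy"],np.round(f["world_from_camera"],3).tolist())
print(sense())
E
```

```text
top 46.98260075349503 309.61687711274396 197.57531366115828 [[-0.003, -0.993, 0.117, 396.81], [-1.0, 0.002, -0.008, 3.634], [0.008, -0.117, -0.993, 1371.329], [0.0, 0.0, 0.0, 1.0]]
scene 52.84692732165338 313.1662013149707 199.96383183388053 [[-0.877, 0.371, -0.304, 907.807], [0.48, 0.676, -0.559, 637.238], [-0.002, -0.637, -0.771, 978.738], [0.0, 0.0, 0.0, 1.0]]
{'clock': 0.1, 'qpos': array([ 1.29961251e+00,  3.53611171e-01,  1.63408808e+00, -2.23526609e-05,
        1.15521103e+00, -2.38243924e-03]), 'qvel': array([ 0.00069004, -0.00282534, -0.00144082,  0.00042996,  0.00128153,
       -0.00118003]), 'joint_efforts': array([ 3.49254206e-04, -6.06361485e+01, -3.42822075e+01,  1.22330466e-04,
        3.97086595e-03, -7.01903645e-06]), 'eef_pos': array([165.88480936, 602.21608517, 303.2044187 ]), 'tcp_rot': array([-3.14027498e+00,  1.72988646e-05,  2.87280032e+00]), 'contact_force': array([-0.50425033, -0.21976224, -0.27817298]), 'wrist_torque': array([ 0.03236837, -0.00408364, -0.00769672]), 'opening': 1.002092503082321}
```

View pics/top0.png

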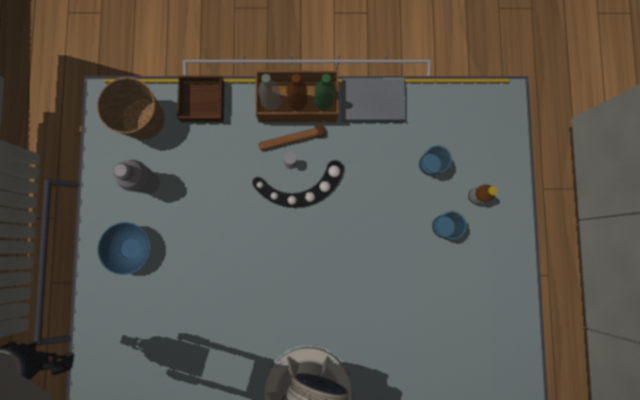

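View pics/scene0.png

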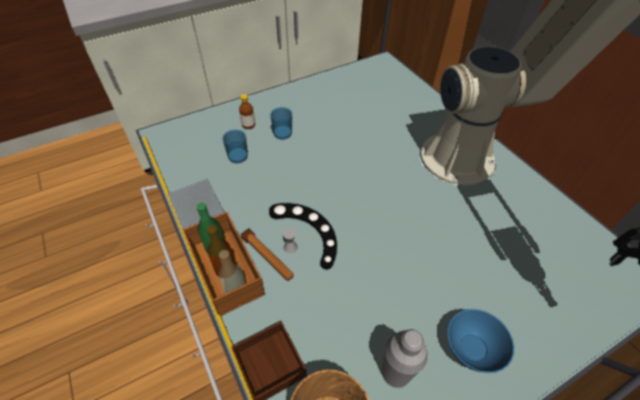

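The top view shows the dimmer with its small dot near pixel (260,184) and its large dot near (335,171). The jigger is at (291,160) and the muddler at (292,138). Next I measure the dots in both views.

```bash
cat > h.py <<'E'
import cv2,numpy as np
from rig import *
L=np.array([[-32.5,-112.6],[7.7,-76.4],[29.7,-27],[29.7,27],[7.7,76.4],[-32.5,112.6]])
def ray(f,uv,z):
    fl=f["color"].shape[0]/2/np.tan(np.radians(f["vertical_fov"])/2)
    T=np.array(f["world_from_camera"]); d=T[:3,:3]@[(uv[0]-f["cx"])/fl,(uv[1]-f["cy"])/fl,1]
    return (T[:3,3]+d*(z-T[2,3])/d[2])[:2]
def proj(f,P):
    fl=f["color"].shape[0]/2/np.tan(np.radians(f["vertical_fov"])/2)
    T=np.array(f["world_from_camera"]); c=T[:3,:3].T@(np.array(P)-T[:3,3])
    return fl*c[:2]/c[2]+[f["cx"],f["cy"]]
def blobs(f,box,thr,amin=8):
    x0,y0,x1,y1=box; g=f["color"][y0:y1,x0:x1].min(2)
    n,lab,st,ce=cv2.connectedComponentsWithStats((g>thr).astype(np.uint8))
    return [(ce[i]+[x0,y0],st[i,4]) for i in range(1,n) if st[i,4]>=amin]
def fit(P):
    P=np.array(P); a=L-L.mean(0); b=P-P.mean(0)
    th=np.arctan2((a[:,0]*b[:,1]-a[:,1]*b[:,0]).sum(),(a*b).sum())
    R=np.array([[np.cos(th),-np.sin(th)],[np.sin(th),np.cos(th)]])
    t=P.mean(0)-R@L.mean(0); Q=L@R.T+t
    return th,t,Q,np.linalg.norm(Q-P,axis=1)
E
python3 - <<'E'
from h import *
for n,box in(("top",(250,155,350,212)),("scene",(266,198,342,272))):
    f=grab_frame(n)
    b=blobs(f,box,150)
    print(n,[(np.round(c,1).tolist(),int(a)) for c,a in b])
    for c,a in b: print(np.round(ray(f,c,18),1))
E
```

```text
top [([332.1, 170.4], 27), ([322.9, 185.8], 21), ([308.4, 195.9], 15), ([290.1, 199.3], 9)]
[638.4 -74.7]
[592. -47.]
[561.8  -3.8]
[551.8  50.3]
scene [([279.5, 209.6], 67), ([297.3, 210.2], 51), ([313.2, 216.5], 40), ([324.8, 227.6], 34), ([289.2, 232.1], 92), ([330.2, 242.7], 26), ([327.6, 258.8], 21)]
[636.2 -75.4]
[590.1 -47.4]
[559.3  -3. ]
[549.1  49.3]
[647.8  13.2]
[561.7 102.3]
[594.7 144.6]
```

```bash
cat >> h.py <<'E'
def plan(p):  # world displacement to TCP point p, in the tool's axes, metres
    from scipy.spatial.transform import Rotation as Ro
    s=sense(); R=Ro.from_euler("xyz",s["tcp_rot"]).as_matrix()
    return np.round(R.T@(np.array(p)-s["eef_pos"])/1000,4)
E
python3 - <<'E'
from h import *
f=grab_frame("scene"); b=[c for c,a in blobs(f,(266,198,342,272),150)]
th,t,Q,e=fit([ray(f,b[i],18) for i in(6,5,3,2,1,0)])
print(th,t,Q.round(1).tolist(),e.round(1)); np.save("Q.npy",Q)
print("jigger",ray(f,b[4],55))
for z in(304,): print(plan([*Q[0],z]),plan([*(Q.mean(0)),z]))
E
```

```text
-2.9550711146047766 [583.46163377  28.68722241] [[594.5, 145.4], [561.7, 102.3], [549.3, 49.7], [559.3, -3.4], [590.1, -47.8], [636.3, -75.9]] [0.8 0.  0.4 0.3 0.4 0.5]
jigger [658.091328   37.2348214]
[-5.346e-01 -3.268e-01 -2.000e-04] [-5.534e-01 -4.430e-01 -2.000e-04]
```

The fit residuals are under 1 mm and the two views agree to about 2 mm. Now I move over dot 1 with the fingers shutting.

drive_tool(targets=[-0.01,-0.006,0,0,0,0,0,-0.03,-0.018,0,0,0,0,0,-0.055,-0.034,0,0,0,0,0,-0.083,-0.051,0,0,0,0,0,-0.111,-0.068,0,0,0,0,0,-0.139,-0.085,0,0,0,0,0,-0.167,-0.102,0,0,0,0,0,-0.195,-0.119,0,0,0,0,0,-0.223,-0.136,0,0,0,0,0,-0.251,-0.153,0,0,0,0,0,-0.279,-0.17,0,0,0,0,0,-0.3,-0.183,0,0,0,0,0], force=20)

```text
clock: 1.25
eef_pos: [408.0, 343.8, 304.0]
tcp_rot: [-3.141, 0.001, 2.872]
contact_force: [0.3, 0.1, 0.7]
opening: 0.007
```

drive_tool(targets=[-0.015,-0.009,0,0,0,0,0,-0.04,-0.025,0.005,0,0,0,0,-0.066,-0.04,0.01,0,0,0,0,-0.092,-0.056,0.02,0,0,0,0,-0.118,-0.072,0.03,0,0,0,0,-0.144,-0.088,0.04,0,0,0,0,-0.17,-0.104,0.045,0,0,0,0,-0.195,-0.12,0.05,0,0,0,0,-0.215,-0.132,0.05,0,0,0,0,-0.228,-0.14,0.05,0,0,0,0,-0.235,-0.144,0.05,0,0,0,0,-0.235,-0.144,0.05,0,0,0,0])

```text
clock: 2.25
eef_pos: [595.7, 144.1, 254.0]
tcp_rot: [3.141, 0.0, 2.871]
contact_force: [0.4, 0.0, 1.0]
opening: -0.003
```

Run:
```python
from h import *
Q=np.load("Q.npy")
s=sense(); print(s["clock"],s["eef_pos"],s["tcp_rot"],s["opening"],s["contact_force"],plan([*Q[0],110]))
f=grab_frame("wrist"); print([proj(f,[*q,20]).round(0).tolist() for q in Q],proj(f,[*s["eef_pos"][:2],s["eef_pos"][2]-73]))
cv2.imwrite("pics/w1.png",f["color"])
```

```text
2.25 [595.66345623 144.12286036 254.03919162] [3.14143402e+00 4.98788395e-04 2.87124655e+00] -0.002545747369838496 [0.42410422 0.0369026  0.98100085] [0.0015 0.0009 0.144 ]
[[320.0, 178.0], [268.0, 158.0], [212.0, 160.0], [165.0, 184.0], [136.0, 224.0], [130.0, 270.0]] [321.19732948 250.56537972]
```

View pics/w1.png

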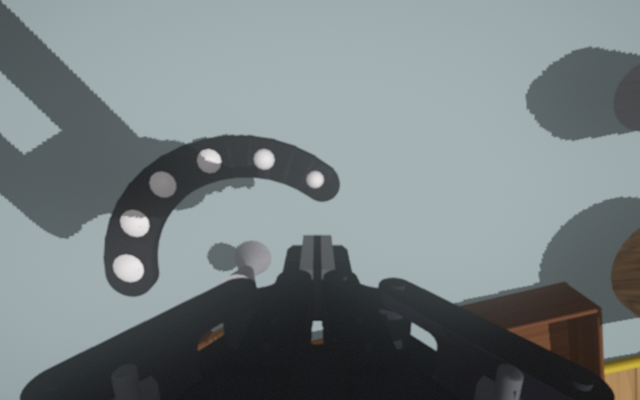

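The wrist view shows the six dots at (315,179) through (128,268), about 4 px left of the predictions. The fingertip shows the same bias, so it is camera calibration. I descend to about 15 mm above dot 1 and take a close look.

drive_tool(targets=[0,0,0.008,0,0,0,0,0,0,0.028,0,0,0,0,0,0,0.05,0,0,0,0,0,0,0.072,0,0,0,0,0,0,0.095,0,0,0,0,0,0,0.115,0,0,0,0,0,0,0.13,0,0,0,0,0,0,0.14,0,0,0,0,0,0,0.145,0,0,0,0,0,0,0.145,0,0,0,0,0,0,0.145,0,0,0,0])

```text
clock: 3.22
eef_pos: [595.0, 145.7, 109.3]
tcp_rot: [3.141, 0.0, 2.873]
contact_force: [0.5, -0.1, 0.4]
opening: -0.0
```

Run:
```python
from h import *
Q=np.load("Q.npy")
s=sense(); print(s["clock"],s["eef_pos"],s["tcp_rot"],s["contact_force"])
f=grab_frame("wrist"); print([proj(f,[*q,20]).round(0).tolist() for q in Q],proj(f,[*s["eef_pos"][:2],s["eef_pos"][2]-73]))
g=grab_frame("scene"); u,v=proj(g,[*Q[0],20]).astype(int); print(u,v,proj(g,[*s["eef_pos"][:2],s["eef_pos"][2]-73]))
c=cv2.resize(g["color"][v-60:v+40,u-80:u+80],(640,400),interpolation=cv2.INTER_CUBIC)
cv2.imwrite("pics/c2.png",c);cv2.imwrite("pics/w2.png",f["color"])
```

```text
3.2167 [594.97420509 145.68338337 109.3085641 ] [3.14136523e+00 3.39670453e-04 2.87335286e+00] [ 0.51205823 -0.1208733   0.38816567]
[[320.0, 237.0], [224.0, 201.0], [122.0, 205.0], [40.0, 246.0], [-3.0, 312.0], [-4.0, 384.0]] [321.06517102 250.49262367]
327 258 [327.91263055 255.59174323]
```

View pics/w2.png

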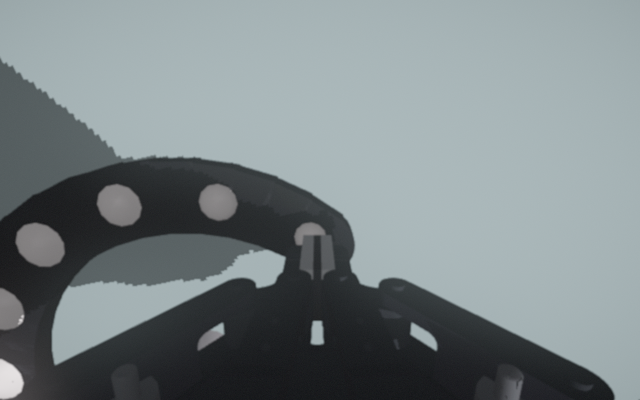

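View pics/c2.png

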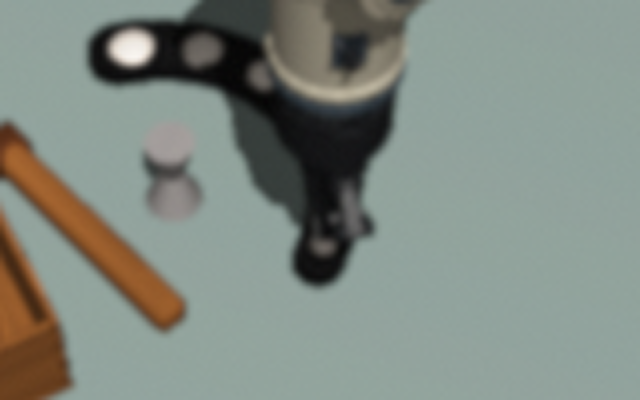

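Wrist view: the finger slit is at column 317 and dot 1 is at about (310,236), so the dot lies roughly 4 mm off in −tool y. The scene crop also hints at an offset, so I zoom in on it and measure the mask in the wrist frame.

Run:
```python
from h import *
g=grab_frame("scene");s=sense();Q=np.load("Q.npy")
im=g["color"]
c=cv2.resize(im[225:275,300:360],(780,650),interpolation=cv2.INTER_CUBIC)[:600]
c=np.clip(c.astype(float)*1.6,0,255).astype(np.uint8)
for p,col in(([*s["eef_pos"][:2],s["eef_pos"][2]-73],(0,0,255)),([*Q[0],20],(0,255,0))):
    u=((proj(g,p)-[300,225]+.5)*13).astype(int); cv2.circle(c,tuple(int(x) for x in u),5,col,-1)
cv2.imwrite("pics/c3.png",c)
```

```text
(no output)
```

View pics/c3.png

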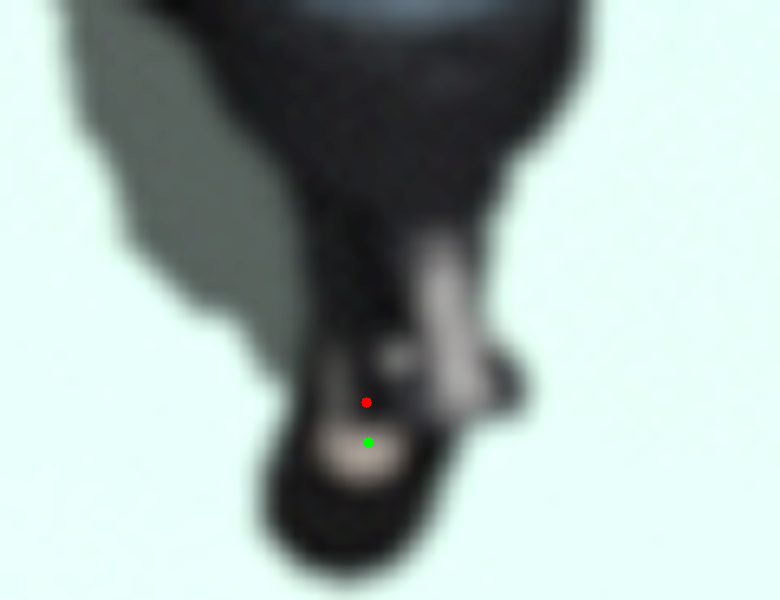

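The scene crop shows the tip about 2 px right of its prediction, which agrees with the wrist view. I shift the dot targets by (+1, −3) mm.

Run:
```python
from h import *
Q=np.load("Q.npy")+[1,-3]; np.save("Q2.npy",Q)
for q in Q: print(q.round(1),plan([*q,90]))
d=[plan([*q,90]) for q in Q]; print([ (b-a)[:2].round(4).tolist() for a,b in zip(d,d[1:])])
```

```text
[595.5 142.4] [-0.0008 -0.003   0.0199]
[562.7  99.3] [ 0.0194 -0.0532  0.0199]
[550.3  46.7] [ 0.0174 -0.1072  0.0198]
[560.3  -6.4] [-0.0063 -0.1557  0.0198]
[591.1 -50.8] [-0.0478 -0.1904  0.0199]
[637.3 -78.9] [-0.0998 -0.2053  0.0199]
[[0.0202, -0.0502], [-0.002, -0.054], [-0.0237, -0.0485], [-0.0415, -0.0347], [-0.052, -0.0149]]
```

drive_tool(targets=[-0.001,-0.003,0.002,0,0,0,0,-0.001,-0.003,0.005,0,0,0,0,-0.001,-0.003,0.008,0,0,0,0,-0.001,-0.003,0.011,0,0,0,0,-0.001,-0.003,0.014,0,0,0,0,-0.001,-0.003,0.016,0,0,0,0,-0.001,-0.003,0.017,0,0,0,0,-0.001,-0.003,0.018,0,0,0,0,-0.001,-0.003,0.019,0,0,0,0,-0.001,-0.003,0.019,0,0,0,0,-0.001,-0.003,0.019,0,0,0,0])

```text
clock: 4.28
eef_pos: [595.0, 142.1, 89.9]
tcp_rot: [-3.141, -0.0, 2.873]
contact_force: [-2.2, -1.2, 2.4]
opening: 0.004
```

Run:
```python
from h import *
s=sense(); print(s["eef_pos"],s["contact_force"],s["wrist_torque"])
f=grab_frame("wrist"); g=grab_frame("scene")["color"][225:275,300:360]
a=cv2.resize(f["color"][160:300,220:400],(540,420)); b=cv2.resize(g,(260,217),interpolation=cv2.INTER_CUBIC)
b=cv2.copyMakeBorder(b,0,203,0,0,cv2.BORDER_CONSTANT)
cv2.imwrite("pics/d.png",np.clip(np.hstack([a,b]).astype(float)*1.5,0,255))
```

```text
[594.99732541 142.06765708  89.91268727] [-2.20313295 -1.20103352  2.37447388] [-0.06114261  0.20349411 -0.00252283][ WARN:0@2.349] global loadsave.cpp:1063 imwrite_ Unsupported depth image for selected encoder is fallbacked to CV_8U.
```

View pics/d.png

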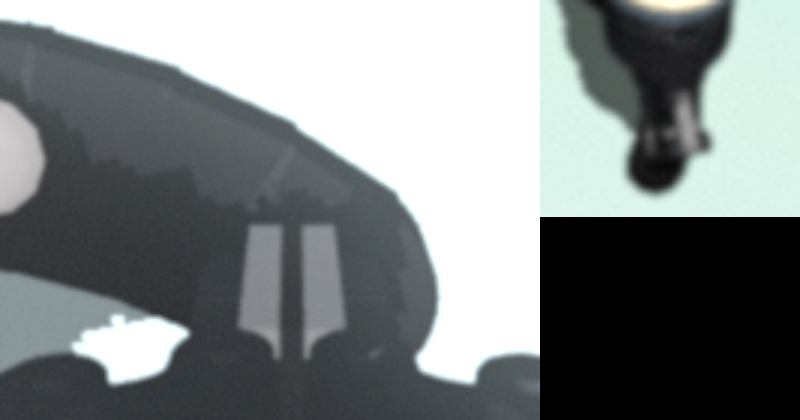

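The fingertip fully covers dot 1, and Fz of about 2 N agrees with about 3 mm of press. On to dot 2.

drive_tool(targets=[0,0,-0.004,0,0,0,0,0,0,-0.01,0,0,0,0,0.005,-0.0125,-0.012,0,0,0,0,0.012,-0.03,-0.012,0,0,0,0,0.018,-0.044,-0.012,0,0,0,0,0.02,-0.05,-0.012,0,0,0,0,0.02,-0.05,-0.009,0,0,0,0,0.02,-0.05,-0.006,0,0,0,0,0.02,-0.05,-0.003,0,0,0,0,0.02,-0.05,-0.001,0,0,0,0,0.02,-0.05,0,0,0,0,0,0.02,-0.05,0,0,0,0,0])

```text
clock: 5.38
eef_pos: [563.1, 99.5, 89.7]
tcp_rot: [3.141, 0.001, 2.873]
contact_force: [1.3, -0.4, 2.8]
opening: -0.0
```

drive_tool(targets=[0,0,0,0,0,0,0,0,0,0,0,0,0,0])

```text
clock: 5.55
eef_pos: [563.0, 99.4, 90.1]
tcp_rot: [3.141, 0.001, 2.873]
contact_force: [1.8, -0.0, 1.3]
opening: 0.002
```

Run:
```python
from h import *
s=sense(); print(s["eef_pos"],s["contact_force"])
Q=np.load("Q2.npy"); print([plan([*q,90]) for q in Q[1:4]])
f=grab_frame("wrist")
cv2.imwrite("pics/e.png",np.clip(cv2.resize(f["color"][130:310,160:400],(720,540))*1.5,0,255).astype(np.uint8))
```

```text
[562.96435977  99.44324849  90.05202866] [ 1.76177681 -0.04819411  1.32441989]
[array([ 0.0002, -0.0002,  0.0001]), array([-0.0018, -0.0542,  0.    ]), array([-0.0255, -0.1027,  0.    ])]
```

View pics/e.png

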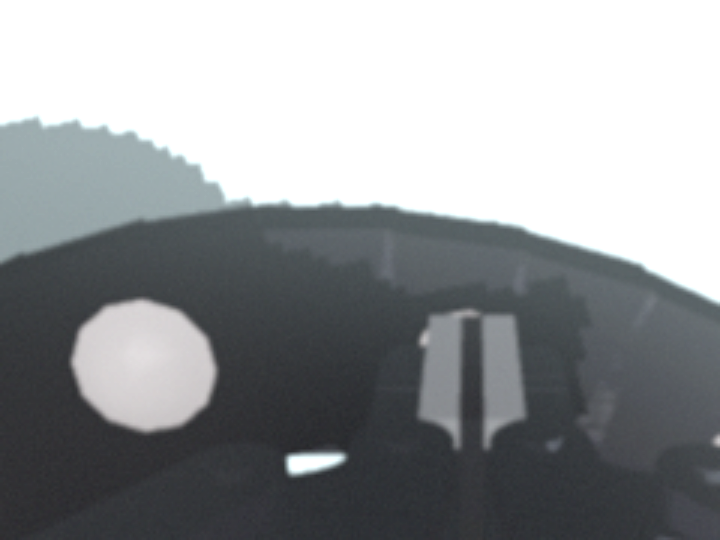

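Dot 2 sits under the tip, with a sliver visible on its left. I press 0.5 mm more, then go to dot 3, shifted 1 mm further.

drive_tool(targets=[0,0,0.0005,0,0,0,0,0,0,0.0005,0,0,0,0,0,0,-0.004,0,0,0,0,0,0,-0.01,0,0,0,0,-0.001,-0.018,-0.012,0,0,0,0,-0.002,-0.036,-0.012,0,0,0,0,-0.002,-0.05,-0.012,0,0,0,0,-0.002,-0.055,-0.012,0,0,0,0,-0.002,-0.055,-0.009,0,0,0,0,-0.002,-0.055,-0.006,0,0,0,0,-0.002,-0.055,-0.004,0,0,0,0,-0.002,-0.055,-0.002,0,0,0,0])

```text
clock: 6.6
eef_pos: [549.9, 46.2, 91.5]
tcp_rot: [-3.142, -0.0, 2.873]
contact_force: [0.5, -1.0, 0.6]
opening: 0.0
```

drive_tool(targets=[0,0,0.001,0,0,0,0,0,0,0.002,0,0,0,0,0,0,0.0025,0,0,0,0,0,0,0.0025,0,0,0,0,0,0,0.0025,0,0,0,0])

```text
clock: 7.02
eef_pos: [549.9, 45.8, 89.5]
tcp_rot: [3.141, 0.0, 2.873]
contact_force: [-1.1, 1.8, 2.0]
opening: 0.001
```

Run:
```python
from h import *
s=sense(); print(s["eef_pos"],s["contact_force"])
Q=np.load("Q2.npy"); print([plan([*q,90]) for q in Q[2:]])
```

```text
[549.94760507  45.84669735  89.48461767] [-1.07170893  1.8007857   2.01598523]
[array([-0.0001,  0.0009, -0.0005]), array([-0.0238, -0.0476, -0.0005]), array([-0.0653, -0.0823, -0.0005]), array([-0.1173, -0.0971, -0.0005])]
```

Dot 3 is pressed with Fz near 2 N at the expected height. On to dot 4, (−0.024, −0.0485).

drive_tool(targets=[0,0,-0.004,0,0,0,0,0,0,-0.011,0,0,0,0,-0.008,-0.016,-0.012,0,0,0,0,-0.016,-0.032,-0.012,0,0,0,0,-0.022,-0.044,-0.012,0,0,0,0,-0.024,-0.048,-0.012,0,0,0,0,-0.024,-0.048,-0.009,0,0,0,0,-0.024,-0.048,-0.006,0,0,0,0,-0.024,-0.048,-0.003,0,0,0,0,-0.024,-0.048,-0.001,0,0,0,0,-0.024,-0.048,0,0,0,0,0,-0.024,-0.048,0,0,0,0,0])

```text
clock: 8.02
eef_pos: [560.0, -6.6, 89.1]
tcp_rot: [-3.141, -0.001, 2.873]
contact_force: [-1.8, 0.6, 2.7]
opening: 0.003
```

drive_tool(targets=[0,0,0,0,0,0,0,0,0,0,0,0,0,0])

```text
clock: 8.18
eef_pos: [560.1, -6.7, 89.4]
tcp_rot: [3.141, -0.0, 2.873]
contact_force: [-1.8, 1.4, 1.9]
opening: -0.001
```

Run:
```python
from h import *
s=sense(); print(s["eef_pos"],s["contact_force"])
Q=np.load("Q2.npy"); print([plan([*q,90]) for q in Q[3:]])
f=grab_frame("wrist")
cv2.imwrite("pics/f.png",np.clip(cv2.resize(f["color"][130:310,160:400],(720,540))*1.5,0,255).astype(np.uint8))
```

```text
[560.06197513  -6.71557459  89.3900164 ] [-1.80930102  1.44496019  1.86570792]
[array([-0.0001,  0.0004, -0.0006]), array([-0.0416, -0.0343, -0.0006]), array([-0.0936, -0.0491, -0.0007])]
```

View pics/f.png

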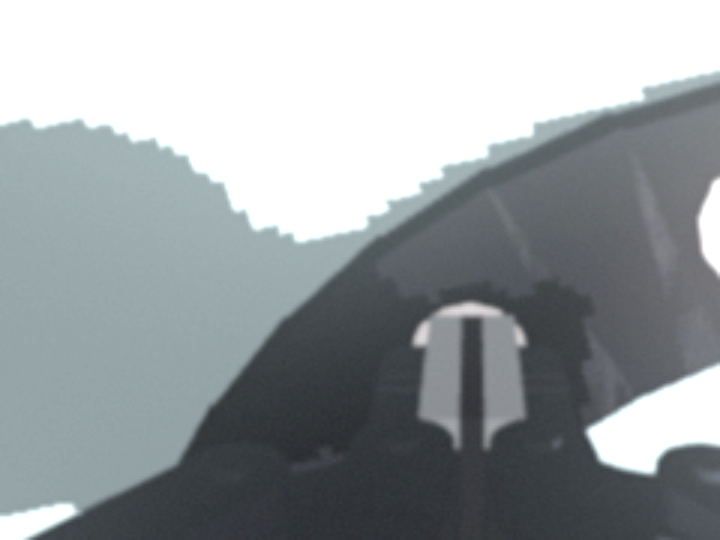

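Dot 4 is centred under the tip (crop x≈470). Next is dot 5.

drive_tool(targets=[0,0,-0.004,0,0,0,0,0,0,-0.011,0,0,0,0,-0.014,-0.011,-0.012,0,0,0,0,-0.028,-0.023,-0.012,0,0,0,0,-0.038,-0.031,-0.012,0,0,0,0,-0.0415,-0.0345,-0.012,0,0,0,0,-0.0415,-0.0345,-0.009,0,0,0,0,-0.0415,-0.0345,-0.006,0,0,0,0,-0.0415,-0.0345,-0.003,0,0,0,0,-0.0415,-0.0345,-0.001,0,0,0,0,-0.0415,-0.0345,0,0,0,0,0,-0.0415,-0.0345,0,0,0,0,0])

```text
clock: 9.23
eef_pos: [590.5, -50.9, 89.0]
tcp_rot: [-3.141, -0.001, 2.873]
contact_force: [-1.4, -0.2, 1.9]
opening: 0.002
```

drive_tool(targets=[0,0,0,0,0,0,0,0,0,0,0,0,0,0])

```text
clock: 9.4
eef_pos: [590.8, -51.0, 89.4]
tcp_rot: [3.142, -0.001, 2.873]
contact_force: [-1.9, -0.3, 1.6]
opening: -0.002
```

Run:
```python
from h import *
s=sense(); print(s["eef_pos"],s["contact_force"])
Q=np.load("Q2.npy"); print([plan([*q,90]) for q in Q[4:]])
```

```text
[590.84016815 -51.0422531   89.4352071 ] [-1.92817517 -0.34536482  1.59718229]
[array([-0.0002,  0.0003, -0.0006]), array([-0.0522, -0.0146, -0.0006])]
```

Now dot 6, pressed and held.

drive_tool(targets=[0,0,-0.004,0,0,0,0,0,0,-0.011,0,0,0,0,-0.016,-0.005,-0.012,0,0,0,0,-0.033,-0.009,-0.012,0,0,0,0,-0.047,-0.013,-0.012,0,0,0,0,-0.052,-0.0145,-0.012,0,0,0,0,-0.052,-0.0145,-0.009,0,0,0,0,-0.052,-0.0145,-0.006,0,0,0,0,-0.052,-0.0145,-0.003,0,0,0,0,-0.052,-0.0145,-0.001,0,0,0,0,-0.052,-0.0145,0,0,0,0,0,-0.052,-0.0145,0,0,0,0,0])

```text
clock: 10.4
eef_pos: [636.6, -78.8, 89.0]
tcp_rot: [-3.141, -0.002, 2.873]
contact_force: [-1.3, 0.1, 2.7]
opening: 0.004
```

drive_tool(targets=[0,0,0,0,0,0,0,0,0,0,0,0,0,0,0,0,0,0,0,0,0,0,0,0,0,0,0,0,0,0,0,0,0,0,0])

```text
clock: 10.82
eef_pos: [637.4, -79.1, 89.5]
tcp_rot: [3.142, 0.0, 2.873]
contact_force: [-0.6, 1.0, 2.5]
opening: 0.003
```

Run:
```python
from h import *
s=sense(); print(s["eef_pos"],s["contact_force"],plan([*np.load("Q2.npy")[5],90]))
f=grab_frame("wrist")["color"]; g=grab_frame("scene")["color"]
a=cv2.resize(f[160:310,220:400],(400,333)); b=cv2.resize(g[170:290,230:350],(400,400),interpolation=cv2.INTER_CUBIC)
a=cv2.copyMakeBorder(a,0,67,0,0,cv2.BORDER_CONSTANT)
cv2.imwrite("pics/g.png",np.clip(np.hstack([a,b])*1.5,0,255).astype(np.uint8))
```

```text
[637.38245149 -79.06724584  89.47362654] [-0.57469294  1.03101205  2.54869045] [ 0.0001  0.0001 -0.0005]
```

View pics/g.png

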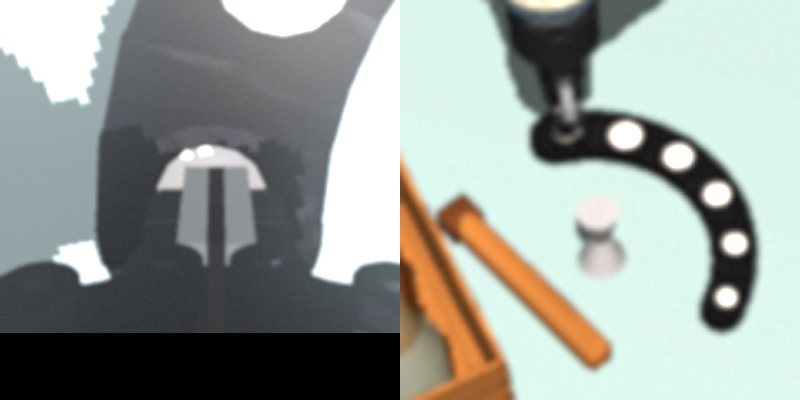

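The tip sits centred on dot 6 at crop (212,180), pressing with about 2.5 N. The jigger and muddler are where they were. Handing in.

```bash
python3 -c "from rig import *; print(sign_off(), sense()['clock'])"
```

```text
the job is handed in; nothing more can be done
the job is handed in; nothing more can be done
```

I pressed the six dots one at a time, smallest to largest, with the shut gripper's fingertip. I lifted about 12 mm between dots and handed the job in at about 11 s, still holding the largest dot down.

- **Press depth:** the fingertip ended at 16.4–17 mm above the glass on every dot, a press of about 3–3.6 mm. I could not read the dot joints directly. The force readings agree only roughly, at 1.3–2.8 N against an expected 2 N, with a zero drift of up to about 1 N. They also showed a sideways component of up to 2.5 N that I did not explain.
- **Position:** the wrist view and the pose-based predictions disagreed by about 3–4 mm at dot 1, so I shifted all targets to match the wrist view. Close-ups then showed the tip covering dot 1, up to 2 mm off centre on dot 2, and centred on dots 4 and 6. I took no close-up of dots 3 and 5.
- **Other objects:** in the last scene crop the jigger and muddler stood where they began. The bowl, shaker, tumblers and bitters were outside that crop and I did not look at them again, but the arm's path kept clear of them. Nothing was picked up.

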